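Set the lens on the optical bench

ROBOT

A 6-joint arm with a two-finger parallel gripper is mounted at the origin on the work surface. World frame = base frame: x ahead of the robot, y to its left, z up, the work surface at z = 0. Lengths are in m, angles in rad, forces in N, time in s.
With the tool pointing down it reaches from about 0.25 to 0.775 m from the base axis. Payload 4 kg.
Tool frame: the origin (TCP) lies at the very end of the fingers, on their centre line; the grasp point (between the pads) lies 19 mm behind it (env.tcp_to_grasp is the distance from the TCP to the grasp point, in m); z points along the fingers, y is the line along which they close (so a half turn about z gives the same grasp; the last joint's range is limited). The gripper opens to 94 mm and grips with 3 to 60 N. Pads are 16 mm wide; open, the fingers measure 119 mm over their backs; the gripper's body (75 mm by 177 mm) begins 78 mm behind the grasp point.
Start: joints at [1.204, 0.087, 1.371, -0, 1.684, -0.103], TCP at [0.143, 0.531, 0.206] pointing down, gripper open.
Joint ranges: [-3.1, 3.1], [-0.76, 2.03], [0.27, 2.55], [-1.08, 4.22], [0.17, 2.65], [-2.57, 2.57]. Speed limits (rad/s): [2.79, 2.79, 3.14, 3.14, 3.14, 3.14].

INTERFACE

Orientations are given as a unit quaternion [x, y, z, w].
In Python, from rig import env gives the robot as it stands. The module is installed in compiled form; this text tells all that it offers.
- The arm moves only by the tool jog_arm, never from a script. Its argument "series" is a list of rows, each a list of 3 entries, a list of its own where there are three numbers: the turn, a rotation vector about the tool's x, y, z in degrees, then the shift along the tool's x, y, z in cm, then the closure in counts, from 0 (fully open) to 255 (shut). A call has 1 to 5 rows; each row is the pose to reach, as a shift and turn from the pose commanded when the call began, along the tool's axes at that moment; what a row does not reach only later rows make up. A row lasts 1/8 s, in which the tool goes at most 62.5 mm and 10.7 degrees, less where a joint would pass 70% of its speed; a pose out of reach is approached as far as the arm can. A call with a gripper value outside its range is refused whole. The fingers move at their own pace and stop on an object; "grip_force" is the grip in N (left out, the last holds). Time passes only in rows, so rows that repeat a pose let the fingers close. It gives the time, the measured TCP pose, the force, the opening and the grip force at its end, in the units of the state.
- env.state(): the state, without advancing time (a new reading comes with each control period).
- env.snapshot(name): name is "scene" or "side" or "wrist"; returns the picture (384x512x3 uint8, blue, green, red); there is no depth.
- env.calibration(name): a dict with "fx", "fy", "cx", "cy" (pixels), "camera_from_world" (4x4, takes a point from world to camera coordinates); the wrist camera has in their place "mount" (4x4, takes a point from camera to tool coordinates, whose origin is the TCP and whose axes are the flange's). Camera axes: x right, y down, z forward; pixel columns grow to the right and rows downward; lengths in m; the calibration is good to about 2 mm. A picture is of the moment at which its call begins: read the wrist's pose just before it. calibration takes no time and is no camera call.
- env.close_job(): hands the job in; it is judged then, once.
The state is a dict: "time": time; "q": joint angles; "joint_velocities": joint speeds; "joint_efforts": joint torques, N m; "eef_pos": TCP position; "orientation": TCP orientation; "wrist_force": force on the tool from outside, world axes, zero at the start; "moment": the same for the moment, N m; "opening": opening from 0.0 (shut) to 1.0 (fully open); "gripper_force": force on a finger pad.
Only numpy, scipy, OpenCV 4.12 (cv2) and the standard library are available. Lean on these libraries where they do the work, as an engineer would, in place of code of your own. Each camera call takes 0.05 s, during which the arm holds its last target. There are 200 camera calls.

TASK

On the optical bench, set the lens for the next imaging run: swing out the cam lever of the lens carrier to free it, slide the carrier along the rail until the middle of the lens stands 120 mm (to within about half a centimetre) from the middle of the lamp bulb, and swing the lever fully home again so that the carrier is locked there. Do not touch the lens glass, the lamp bulb or the screen, and leave the loose things on the bench where they lie.

Things in the scene. Friction and masses are not known exactly. Their poses are not given: they have to be found in the camera images.
- rail: Aluminium optical rail on the bench, 632 mm long, top 34 mm high. Origin: middle of its underside. y runs along the rail, -x square off its front (the robot's side, where the levers are), z up. White scale on top, a tick every 10 mm. Three like grey carriers, 64 mm along the rail, ride on it: the lens between lamp and screen, which stand towards the ends, either way round.
- lens_carrier (a joint): Slide of the lens carrier along the rail, m: its position along the rail's y axis from the rail's middle; travel -0.14 to +0.14. Free, it moves with about 8 N and stays where it is left; locked, it holds more than 50 N. Leading a stiffly held knob off its arc can drag the freed carrier along.
- frame_top (a point): Middle of the top edge of the lens frame: a grey upright metal plate square across the rail, 14 mm thick along the rail, 76 mm wide across it, 100 mm tall, top edge 185 mm over the bench; the lens opening begins 30 mm below the top edge. Rigid with the carrier, above its middle; it may be held to slide the carrier.
- lens_glass: The round lens, 49 mm across, set in the frame within its thickness. Origin: middle of the lens, 130 mm over the bench, 55 mm below frame_top. Not to be touched.
- cam_lever (a joint): Angle of the lens carrier's cam lever, rad, about the vertical pivot. 0 = home and locked: the lever lies along the rail, pointing to the rail's +y. It swings out counter-clockwise (seen from above) to 1.3, then standing out to the rail's -x side. From about 0.6 on the carrier is free; within 0.2 of home it is clamped. Turning takes up to about 5 N at the knob; it stays where it is left.
- lever_knob (a point): Middle of the upright grey knob at the end of that lever, 98 mm over the bench: a post 22 mm in diameter from 78 to 115 mm over the bench, 75 mm from the pivot axis. The lever arm under it is 13 mm wide, its top 72 mm over the bench. Moves with the lever.
- lever_pivot (a point): Point on the lever's vertical pivot axis, at the knob's height (98 mm over the bench): 66 mm in front (rail -x) of the carrier's middle and 18 mm towards the rail's -y from it. Moves with the carrier.
- lamp_bulb: White opal lamp bulb, a globe 54 mm in diameter on a round black holder on the lamp carrier, which is clamped and does not move. Origin: middle of the globe, 130 mm over the bench, over the rail's centre line. Not to be touched.
- screen_plate: White screen, an upright plate square across the rail, 140 mm wide, 120 mm tall, 4 mm thick, its top 193 mm over the bench, on the screen carrier, which is clamped and does not move. Origin: middle of the plate. Not to be touched.
- screwdriver: Bystander: screwdriver 160 mm long lying on the bench in front of the rail. Origin: under its middle.
- eyepiece: Bystander: black eyepiece standing on the bench in front of the rail, 42 mm in diameter, 62 mm tall. Origin: middle of its underside.
- steel_rule: Bystander: steel rule 300 x 30 x 4 mm lying in front of the rail. Origin: middle of its underside.
- spare_lens: Bystander: spare lens in a black round mount, 76 mm across, 14 mm thick, with a 30 mm stem, lying behind the rail. Origin: middle of its underside.
- prism: Bystander: glass prism, 45 mm tall, 52 mm sides, standing behind the rail. Origin: middle of its underside.
- lens_case: Bystander: closed wooden lens case 102 x 162 x 47 mm behind the rail. Origin: middle of its underside.

How it is judged:
By the outcome, as a careful person would: the job done as asked, in the order asked, and still so for the second after the job is handed in, with the robot touching nothing.
It also fails if it takes over 67 s, if anything falls off the work surface, if the arm or the gripper's body presses on something with over 40 N, if the wrist force passes 120 N, or if a joint passes its speed limit or range.

## Working session

There is one attempt and no reset: what is moved stays moved. The work goes in short steps, Python scripts to look and compute and a tool call to move; the robot and the scene stay as the last step left them, time stands still between calls to the robot, and variables do not carry over. Pictures are saved under pics/ and viewed, at most 10 in all, crops included, and the job is handed in when it is done.

Besides the shell and the picture viewer there is one more tool, called after ">>>" as name([rows], argument=value, ...), one row to a line, values as JSON. jog_arm: Moves the arm, as the interface text tells. Its arguments: {"type":"object","properties":{"series":{"type":"array"},"grip_force":{"type":"number"}},"required":["series"]}

```bash
mkdir -p pics; python3 - <<'E'
from rig import env
import cv2,numpy as np
for n in("scene","side"):
    cv2.imwrite(f"pics/{n}0.png",env.snapshot(n))
    c=env.calibration(n);print(n,c["fx"],c["cx"],c["cy"]);T=np.linalg.inv(c["camera_from_world"]);print(T.round(3).tolist())
print(env.calibration("wrist"));s=env.state();print(s)
E
```

```text
scene 409.9812092963593 256.326299997488 191.488112955569
[[0.372, 0.719, -0.587, 1.122], [0.928, -0.276, 0.251, -0.223], [0.018, -0.638, -0.769, 0.867], [0.0, 0.0, 0.0, 1.0]]
side 424.67046817498124 246.8421992613036 190.35256286805335
[[-0.988, -0.126, 0.094, 0.456], [-0.157, 0.743, -0.651, 0.653], [0.013, -0.657, -0.753, 0.893], [0.0, 0.0, 0.0, 1.0]]
{'fx': 274.747431943403, 'fy': 274.747431943403, 'cx': 253.71610881897686, 'cy': 190.51837710288405, 'mount': array([[-4.93847813e-04, -9.57801007e-01, -2.87431709e-01,
         8.39065736e-02],
       [ 9.99999657e-01, -6.64139591e-04,  4.94955570e-04,
        -7.10013826e-04],
       [-6.64963721e-04, -2.87431366e-01,  9.57801006e-01,
        -1.79047382e-01],
       [ 0.00000000e+00,  0.00000000e+00,  0.00000000e+00,
         1.00000000e+00]])}
{'time': 0.1, 'q': array([ 1.20390262e+00,  8.78717008e-02,  1.37210608e+00,  6.85488242e-06,
        1.68359807e+00, -1.03085076e-01]), 'joint_velocities': array([-0.00156016, -0.00186081, -0.00288731, -0.00166655, -0.00137929,
        0.00043421]), 'joint_efforts': array([ 2.46093092e-03, -3.41252732e+01, -3.03301442e+01,  7.20593962e-02,
        3.04091501e-02, -1.09296989e-04]), 'eef_pos': array([0.14323225, 0.53050637, 0.20442486]), 'orientation': array([ 1.31521708e-01,  9.91312795e-01, -9.63552807e-04, -2.34188866e-04]), 'wrist_force': array([-0.37915347, -0.07048688, -0.61074876]), 'moment': array([-0.01392339, -0.03408282, -0.01179524]), 'gripper_force': 0.0, 'opening': 0.9972947423725589}
```

View pics/scene0.png

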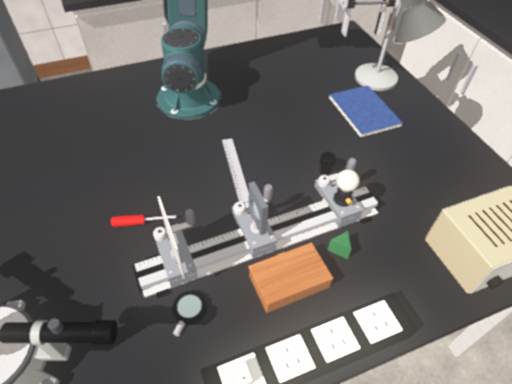

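View pics/side0.png

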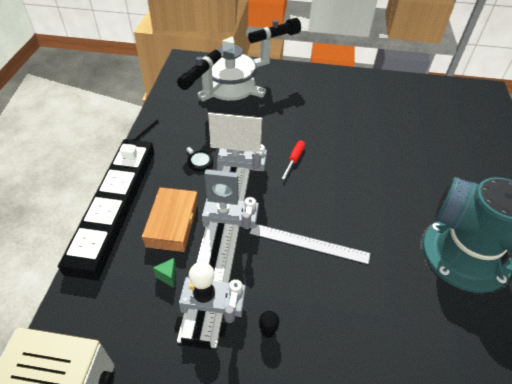

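```bash
python3 - <<'E'
import cv2
a=cv2.imread("pics/scene0.png")[150:300,220:390];b=cv2.imread("pics/side0.png")[160:350,165:285]
a=cv2.resize(a,None,fx=4,fy=4,interpolation=cv2.INTER_CUBIC)
b=cv2.resize(b,None,fx=3.15,fy=3.15,interpolation=cv2.INTER_CUBIC)
cv2.imwrite("pics/a1.png",a);cv2.imwrite("pics/b1.png",b)
E
```

```text
(no output)
```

View pics/a1.png

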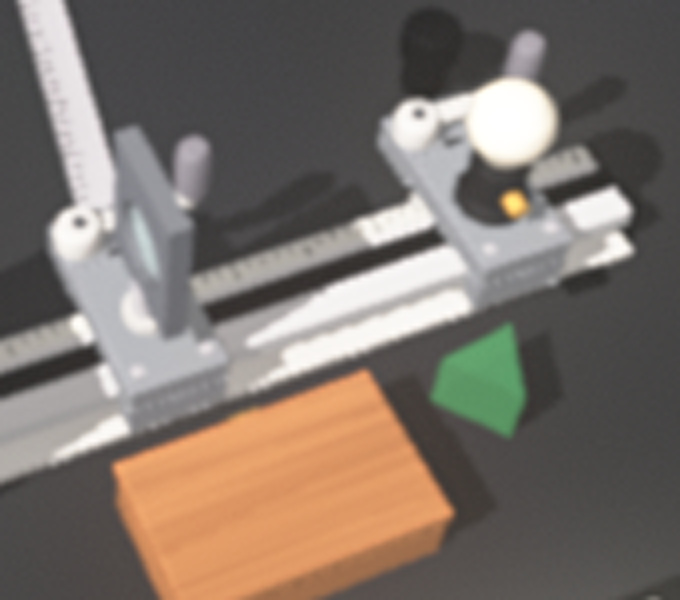

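View pics/b1.png

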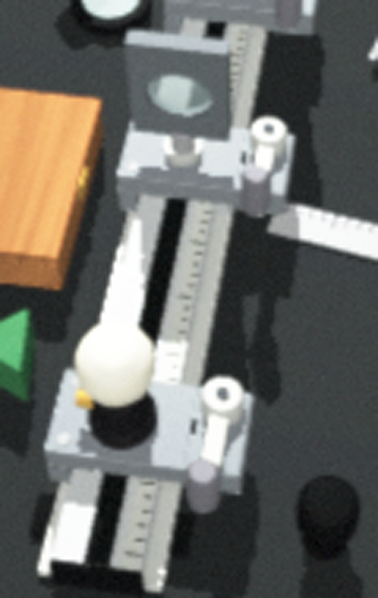

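```bash
cat > h.py <<'E'
import numpy as np
from rig import env
from scipy.spatial.transform import Rotation as R
def ray(c,T,u,v):
    d=T[:3,:3]@np.array([(u-c["cx"])/c["fx"],(v-c["cy"])/c["fy"],1]);return T[:3,3],d/np.linalg.norm(d)
def fixed(n,u,v):
    c=env.calibration(n);return ray(c,np.linalg.inv(c["camera_from_world"]),u,v)
def wristT(s):
    T=np.eye(4);T[:3,:3]=R.from_quat(s["orientation"]).as_matrix();T[:3,3]=s["eef_pos"];return T@env.calibration("wrist")["mount"]
def plane(r,z): o,d=r;return o+d*(z-o[2])/d[2]
def tri(*rs):
    A=sum(np.eye(3)-np.outer(d,d) for o,d in rs);b=sum((np.eye(3)-np.outer(d,d))@o for o,d in rs);return np.linalg.solve(A,b)
E
python3 - <<'E'
from h import *
P={"bulb":((348,180.3),(201.5,275.2),.13),"frame":((258.5,194.3),(221.8,172.4),.185),"knobtop":((268.7,186.5),(246.9,214.6),.115),"pivcap":((240,206),(250.4,200.6),.09)}
for k,(a,b,z) in P.items():
    A=fixed("scene",*a);B=fixed("side",*b)
    print(k,tri(A,B).round(4),plane(A,z).round(4),plane(B,z).round(4))
s=env.state();T=R.from_quat(s["orientation"]).as_matrix();print(T.round(3))
E
```

```text
bulb [0.6064 0.2355 0.131 ] [0.6061 0.2364 0.13  ] [0.6062 0.2346 0.13  ]
frame [ 6.104e-01 -2.000e-04  1.868e-01] [0.6106 0.0011 0.185 ] [ 0.6097 -0.0032  0.185 ]
knobtop [0.5425 0.0555 0.1148] [0.5444 0.0561 0.115 ] [0.5414 0.0543 0.115 ]
pivcap [ 0.545  -0.0197  0.0758] [ 0.557  -0.0226  0.09  ] [ 0.5424 -0.0094  0.09  ]
[[-0.965  0.261 -0.001]
 [ 0.261  0.965 -0.002]
 [ 0.    -0.002 -1.   ]]
```

>>> jog_arm([
  [[0,0,7],[-4,-2.8,-1],0],
  [[0,0,15],[-9,-6.2,-1],0],
  [[0,0,23],[-14,-9.7,-1],0],
  [[0,0,31],[-19,-13.2,-1],0],
  [[0,0,39],[-24,-16.7,-1],0],
])

```text
time: 0.72
eef_pos: [0.3323, 0.3055, 0.2151]
orientation: [0.457, 0.89, -0.0, -0.0]
wrist_force: [1.1, 0.7, -0.1]
opening: 1.002
gripper_force: 0.0
```

>>> jog_arm([
  [[0,0,7],[-6,0.4,0],0],
  [[0,0,15],[-12,0.9,0],0],
  [[0,0,23],[-18,1.4,0],0],
  [[0,0,30],[-24,1.9,0],0],
  [[0,0,34.7],[-29,2.2,0],0],
])

```text
time: 1.35
eef_pos: [0.5203, 0.0831, 0.2148]
orientation: [0.701, 0.713, -0.0, -0.0]
wrist_force: [0.7, 0.6, -0.5]
opening: 0.998
gripper_force: 0.0
```

>>> jog_arm([
  [[0,0,0],[0,3.5,0],0],
  [[0,0,0],[0,3.5,0],0],
])

```text
time: 1.6
eef_pos: [0.5553, 0.0849, 0.2136]
orientation: [0.7, 0.714, -0.001, -0.001]
wrist_force: [-0.6, 0.1, -0.7]
opening: 1.002
gripper_force: 0.0
```

```bash
python3 - <<'E'
from h import *
import cv2
s=env.state();im=env.snapshot("wrist");cv2.imwrite("pics/w1.png",im)
print(s["time"],s["eef_pos"],R.from_quat(s["orientation"]).as_matrix().round(3).tolist())
T=np.linalg.inv(wristT(s));c=env.calibration("wrist")
for p in [(.5425,.0555,.115),(.6104,0,.185),(.6063,.2355,.13)]:
    q=T@np.array([*p,1]);print(p,c["fx"]*q[0]/q[2]+c["cx"],c["fy"]*q[1]/q[2]+c["cy"])
E
```

```text
1.6 [0.55533332 0.08494076 0.21355472] [[-0.019, 1.0, -0.003], [1.0, 0.019, -0.0], [0.0, -0.003, -1.0]]
(0.5425, 0.0555, 0.115) 241.60040501944175 216.5206965704953
(0.6104, 0, 0.185) 313.0668548203569 304.6643616306548
(0.6063, 0.2355, 0.13) 317.4449890134404 26.610984503705566
```

View pics/w1.png

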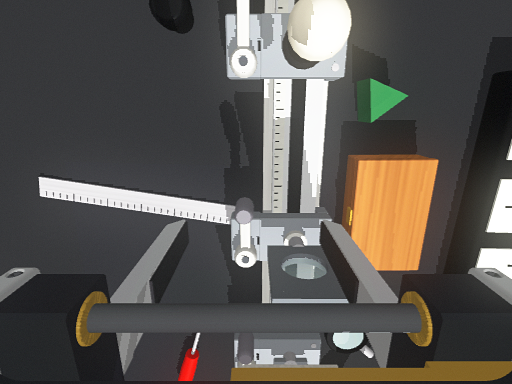

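>>> jog_arm([
  [[0,0,0],[-2.8,-1.3,0],0],
  [[0,0,0],[-2.8,-1.3,3],0],
  [[0,0,0],[-2.8,-1.3,7],0],
  [[0,0,0],[-2.8,-1.3,10],0],
  [[0,0,0],[-2.8,-1.3,12.3],0],
])

```text
time: 2.28
eef_pos: [0.54, 0.0584, 0.0911]
orientation: [0.699, 0.715, -0.001, -0.001]
wrist_force: [0.1, -0.4, 0.0]
opening: 0.999
gripper_force: 0.0
```

>>> jog_arm([
  [[0,0,0],[0,0,0],120],
  [[0,0,0],[0,0,0],170],
  [[0,0,0],[0,0,0],185],
  [[0,0,0],[0,0,0],185],
  [[0,0,0],[0,0,0],185],
], grip_force=4)

```text
time: 2.9
eef_pos: [0.5423, 0.0576, 0.093]
orientation: [0.7, 0.714, 0.0, 0.0]
wrist_force: [0.3, -0.7, 0.1]
opening: 0.504
gripper_force: 0.0
```

>>> jog_arm([
  [[0,0,0],[0,0,0],186],
  [[0,0,0],[0,0,0],186],
  [[0,0,0],[0,0,0],186],
  [[0,0,0],[0,0,0],186],
])

```text
time: 3.4
eef_pos: [0.5422, 0.0576, 0.0925]
orientation: [0.7, 0.714, 0.0, 0.0]
wrist_force: [0.7, -0.6, -1.1]
opening: 0.271
gripper_force: 0.4
```

>>> jog_arm([
  [[0,0,-6],[-0.04,-0.78,0],186],
  [[0,0,-12],[-0.16,-1.56,0],186],
  [[0,0,-18],[-0.37,-2.32,0],186],
  [[0,0,-24],[-0.65,-3.05,0],186],
  [[0,0,-30],[-1.0,-3.75,0],186],
])

```text
time: 4.03
eef_pos: [0.5052, 0.0467, 0.0927]
orientation: [0.489, 0.872, 0.0, 0.001]
wrist_force: [3.0, -0.5, 0.5]
opening: 0.272
gripper_force: 0.9
```

>>> jog_arm([
  [[0,0,-6],[-0.04,-0.78,0],186],
  [[0,0,-12],[-0.16,-1.56,0],186],
  [[0,0,-18],[-0.37,-2.32,0],186],
  [[0,0,-24],[-0.65,-3.05,0],186],
  [[0,0,-30],[-1.0,-3.75,0],186],
])

```text
time: 4.65
eef_pos: [0.4784, 0.0191, 0.0928]
orientation: [0.247, 0.969, 0.001, 0.001]
wrist_force: [2.3, 1.6, -0.8]
opening: 0.269
gripper_force: 0.9
```

>>> jog_arm([
  [[0,0,-6],[-0.04,-0.78,0],186],
  [[0,0,-12],[-0.16,-1.56,0],186],
  [[0,0,-12],[-0.16,-1.56,0],186],
  [[0,0,-12],[-0.16,-1.56,0],186],
])

```text
time: 5.15
eef_pos: [0.4715, 0.0044, 0.0924]
orientation: [0.147, 0.989, -0.0, -0.0]
wrist_force: [-0.3, 0.4, -0.4]
opening: 0.272
gripper_force: 0.0
```

>>> jog_arm([
  [[0,0,0],[0,0,-1],150],
  [[0,0,0],[0,0,-4],100],
  [[0,0,0],[0,0,-8],0],
  [[0,0,0],[0,0,-12],0],
  [[0,0,0],[0,0,-13.5],0],
])

```text
time: 5.78
eef_pos: [0.4729, 0.0044, 0.2309]
orientation: [0.146, 0.989, 0.0, 0.003]
wrist_force: [0.6, -0.2, -0.2]
opening: 0.766
gripper_force: 0.0
```

>>> jog_arm([
  [[0,0,-5],[-3,0.8,0],0],
  [[0,0,-10],[-7,1.8,0],0],
  [[0,0,-14],[-10,2.8,0],0],
  [[0,0,-18],[-13.4,3.6,0],0],
  [[0,0,-18],[-13.4,3.6,0],0],
])

```text
time: 6.4
eef_pos: [0.611, 0.0, 0.2245]
orientation: [-0.01, 1.0, 0.0, -0.002]
wrist_force: [0.5, -0.5, 0.5]
opening: 1.001
gripper_force: 0.0
```

```bash
python3 - <<'E'
from h import *
import cv2
s=env.state();w=env.snapshot("wrist");a=env.snapshot("scene")[140:300,180:390]
print(s["time"],s["eef_pos"],s["opening"],R.from_quat(s["orientation"]).as_matrix().round(3).tolist())
cv2.imwrite("pics/c1.png",np.hstack([cv2.resize(w,(400,300)),cv2.resize(a,(394,300),interpolation=cv2.INTER_CUBIC)]))
T=np.linalg.inv(wristT(s));c=env.calibration("wrist")
for p in [(.6104,0,.185),(.471,.004,.115)]:
    q=T@np.array([*p,1]);print(p,(c["fx"]*q[0]/q[2]+c["cx"])*400/512,(c["fy"]*q[1]/q[2]+c["cy"])*300/384)
E
```

```text
6.4 [6.10990505e-01 4.18907965e-05 2.24511628e-01] 1.0005290280263917 [[-1.0, -0.02, -0.005], [-0.02, 1.0, 0.0], [0.005, 0.001, -1.0]]
(0.6104, 0, 0.185) 198.7921176491433 164.75716648397565
(0.471, 0.004, 0.115) 204.1828927940697 36.935082885254154
```

View pics/c1.png

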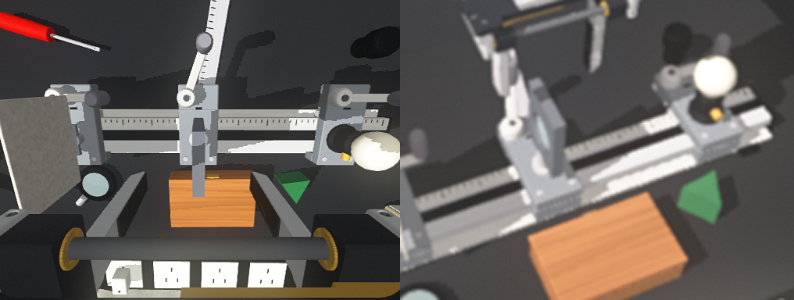

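>>> jog_arm([
  [[0,0,0],[0,0,2.5],60],
  [[0,0,0],[0,0,5],120],
  [[0,0,0],[0,0,6.2],180],
  [[0,0,0],[0,0,6.2],255],
  [[0,0,0],[0,0,6.2],255],
], grip_force=25)

```text
time: 7.12
eef_pos: [0.6107, 0.0001, 0.167]
orientation: [-0.01, 1.0, -0.0, 0.001]
wrist_force: [-0.6, 0.3, -0.0]
opening: 0.504
gripper_force: 0.0
```

>>> jog_arm([
  [[0,0,0],[0,0,0],255],
  [[0,0,0],[0,0,0],255],
  [[0,0,0],[0,0,0],255],
  [[0,0,0],[0,0,0],255],
  [[0,0,0],[0,0,0],255],
])

```text
time: 7.75
eef_pos: [0.6105, 0.0, 0.1657]
orientation: [-0.01, 1.0, -0.0, 0.0]
wrist_force: [-0.4, -0.3, 1.3]
opening: 0.145
gripper_force: 25.0
```

>>> jog_arm([
  [[0,0,0],[0,0.5,0],255],
  [[0,0,0],[0,1.3,0],255],
  [[0,0,0],[0,2.2,0],255],
  [[0,0,0],[0,3.1,0],255],
  [[0,0,0],[0,4,0],255],
])

```text
time: 8.38
eef_pos: [0.6097, 0.0366, 0.1657]
orientation: [-0.009, 1.0, -0.003, 0.0]
wrist_force: [-0.5, -8.2, 0.9]
opening: 0.149
gripper_force: 25.0
```

```bash
python3 - <<'E'
from h import *
import cv2
rs=[]
for n,(u0,v0) in {"scene":(348,180),"side":(201,275)}.items():
    g=cv2.cvtColor(cv2.imread(f"pics/{n}0.png"),cv2.COLOR_BGR2GRAY)[v0-20:v0+20,u0-20:u0+20]
    c=cv2.HoughCircles(cv2.resize(g,None,fx=4,fy=4,interpolation=cv2.INTER_CUBIC),cv2.HOUGH_GRADIENT,1,200,param1=150,param2=12,minRadius=30,maxRadius=60)[0,0]
    u,v=(c[:2]+.5)/4-.5+np.array([u0-20,v0-20]);print(n,u,v,c[2]/4);rs.append(fixed(n,u,v));print(plane(rs[-1],.13))
print(tri(*rs))
E
```

```text
scene 347.75 180.25 11.1
[0.60575075 0.2358819  0.13      ]
side 202.25 275.0 14.025
[0.60479264 0.23393845 0.13      ]
[0.60537219 0.23498339 0.13069445]
```

>>> jog_arm([
  [[0,0,0],[0,1.2,0],255],
  [[0,0,0],[0,2.5,0],255],
  [[0,0,0],[0,3.8,0],255],
  [[0,0,0],[0,5.1,0],255],
  [[0,0,0],[0,6.2,0],255],
])

```text
time: 9.0
eef_pos: [0.6085, 0.0988, 0.1656]
orientation: [-0.009, 1.0, -0.003, 0.0]
wrist_force: [1.5, -8.7, 0.5]
opening: 0.147
gripper_force: 25.0
```

>>> jog_arm([
  [[0,0,0],[0,0.6,0],255],
  [[0,0,0],[0,1.2,0],255],
  [[0,0,0],[0,1.2,0],255],
  [[0,0,0],[0,1.2,0],255],
])

```text
time: 9.5
eef_pos: [0.6083, 0.1118, 0.1657]
orientation: [-0.009, 1.0, -0.002, 0.0]
wrist_force: [0.2, -6.2, 0.7]
opening: 0.146
gripper_force: 25.0
```

```bash
python3 - <<'E'
from h import *
import cv2
print(env.state()["eef_pos"],env.state()["orientation"])
a=env.snapshot("scene")[130:280,240:390];b=env.snapshot("side")[160:350,165:285]
cv2.imwrite("pics/d1.png",np.hstack([cv2.resize(a,(500,500),interpolation=cv2.INTER_CUBIC),cv2.resize(b,(300,475),interpolation=cv2.INTER_CUBIC)[:,:].copy() if 0 else cv2.copyMakeBorder(cv2.resize(b,(300,475),interpolation=cv2.INTER_CUBIC),0,25,0,0,cv2.BORDER_CONSTANT)]))
E
```

```text
[0.60830259 0.11177889 0.16566112] [-9.48189877e-03  9.99952967e-01 -2.02374486e-03  2.47757916e-04]
```

View pics/d1.png

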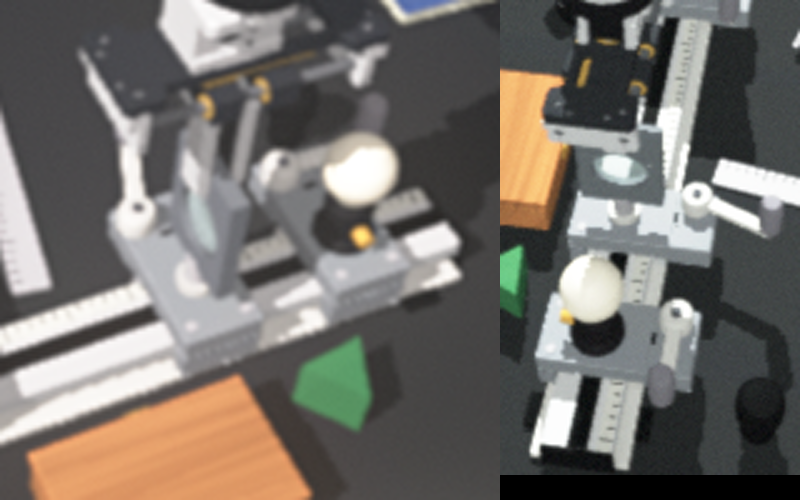

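```bash
python3 - <<'E'
from h import *
for z in(.075,.08,.085):
    for n,a,b in(("scene",(280.5,193.9),(323.4,181)),("side",(243.8,238.8),(235.4,286.4))):
        p,q=plane(fixed(n,*a),z),plane(fixed(n,*b),z);print(z,n,p.round(4),q.round(4),np.linalg.norm(q-p))
E
```

```text
0.075 scene [0.5466 0.0891 0.075 ] [0.5469 0.2099 0.075 ] 0.1208194516874876
0.075 side [0.5417 0.095  0.075 ] [0.5396 0.219  0.075 ] 0.12404218949609402
0.08 scene [0.5502 0.0871 0.08  ] [0.5506 0.2072 0.08  ] 0.12005666437757545
0.08 side [0.5412 0.0984 0.08  ] [0.5391 0.2217 0.08  ] 0.12328421815569024
0.085 scene [0.5539 0.0851 0.085 ] [0.5542 0.2044 0.085 ] 0.11929387706766337
0.085 side [0.5406 0.1018 0.085 ] [0.5386 0.2243 0.085 ] 0.12252624681528641
```

>>> jog_arm([
  [[0,0,0],[0,0.2,0],255],
  [[0,0,0],[0,0.3,0],255],
  [[0,0,0],[0,0.3,0],255],
  [[0,0,0],[0,0.3,0],255],
])

```text
time: 10.1
eef_pos: [0.6083, 0.1139, 0.1657]
orientation: [-0.009, 1.0, -0.003, 0.0]
wrist_force: [0.1, -7.5, 1.6]
opening: 0.146
gripper_force: 25.0
```

>>> jog_arm([
  [[0,0,0],[0,0,0],150],
  [[0,0,0],[0,0,0],60],
  [[0,0,0],[0,0,0],0],
  [[0,0,0],[0,0,-3],0],
  [[0,0,0],[0,0,-6],0],
])

```text
time: 10.72
eef_pos: [0.6075, 0.1175, 0.2255]
orientation: [-0.011, 1.0, 0.0, -0.001]
wrist_force: [0.0, 0.2, 0.1]
opening: 0.643
gripper_force: 0.0
```

>>> jog_arm([
  [[0,0,0],[2,0,0],0],
  [[0,0,5],[5,0.2,0],0],
  [[0,0,10],[8,0.4,0],0],
  [[0,0,15],[11,0.6,0],0],
  [[0,0,20],[13.6,0.8,0],0],
])

```text
time: 11.35
eef_pos: [0.4706, 0.1227, 0.2256]
orientation: [0.165, 0.986, 0.0, 0.0]
wrist_force: [0.6, -0.0, 0.2]
opening: 0.999
gripper_force: 0.0
```

>>> jog_arm([
  [[0,0,0],[0,0,0],0],
  [[0,0,0],[0,0,0],0],
])

```text
time: 11.6
eef_pos: [0.4724, 0.1224, 0.2256]
orientation: [0.163, 0.987, 0.0, 0.0]
wrist_force: [-0.1, -0.6, -0.0]
opening: 0.999
gripper_force: 0.0
```

```bash
python3 - <<'E'
from h import *
import cv2
s=env.state();w=env.snapshot("wrist");a=env.snapshot("side")[160:350,165:315]
print(s["time"],s["eef_pos"],s["opening"],R.from_quat(s["orientation"]).as_matrix().round(3).tolist())
cv2.imwrite("pics/e1.png",np.hstack([w[:300,100:500],cv2.resize(a,(237,300),interpolation=cv2.INTER_CUBIC)]))
T=np.linalg.inv(wristT(s));c=env.calibration("wrist")
for p in [(.4717,.1194,.115),(.5426,.095,.08)]:
    q=T@np.array([*p,1]);print(p,(c["fx"]*q[0]/q[2]+c["cx"])-100,(c["fy"]*q[1]/q[2]+c["cy"]))
E
```

```text
11.6 [0.47242848 0.12239953 0.22561646] 0.9991796529698407 [[-0.947, 0.321, 0.001], [0.321, 0.947, 0.0], [-0.001, 0.001, -1.0]]
(0.4717, 0.1194, 0.115) 151.35709143088854 188.01394801954922
(0.5426, 0.095, 0.08) 151.46519630946608 235.93183722137366
```

View pics/e1.png

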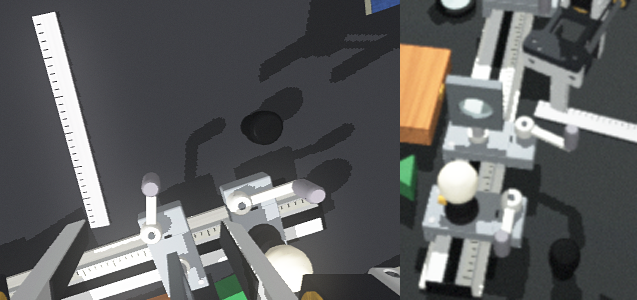

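>>> jog_arm([
  [[0,0,0],[0,-0.3,3],60],
  [[0,0,0],[0,-0.3,7],120],
  [[0,0,0],[0,-0.3,11],120],
  [[0,0,0],[0,-0.3,13.3],150],
  [[0,0,0],[0,-0.3,13.3],186],
], grip_force=4)

```text
time: 12.32
eef_pos: [0.4696, 0.1191, 0.0899]
orientation: [0.163, 0.987, -0.001, -0.003]
wrist_force: [-0.2, 1.1, 0.1]
opening: 0.504
gripper_force: 0.0
```

>>> jog_arm([
  [[0,0,0],[0,0,0],186],
  [[0,0,0],[0,0,0],186],
  [[0,0,0],[0,0,0],186],
  [[0,0,0],[0,0,0],186],
])

```text
time: 12.82
eef_pos: [0.4712, 0.1195, 0.0931]
orientation: [0.163, 0.987, 0.0, 0.001]
wrist_force: [0.5, -0.7, 0.3]
opening: 0.269
gripper_force: 0.0
```

>>> jog_arm([
  [[0,0,6],[-0.04,0.78,0],186],
  [[0,0,12],[-0.16,1.56,0],186],
  [[0,0,18],[-0.37,2.32,0],186],
  [[0,0,24],[-0.65,3.05,0],186],
  [[0,0,30],[-1.0,3.75,0],186],
])

```text
time: 13.45
eef_pos: [0.4923, 0.1512, 0.0928]
orientation: [0.415, 0.91, -0.001, 0.0]
wrist_force: [-0.1, -1.6, 0.1]
opening: 0.273
gripper_force: 1.0
```

>>> jog_arm([
  [[0,0,6],[-0.04,0.78,0],186],
  [[0,0,12],[-0.16,1.56,0],186],
  [[0,0,18],[-0.37,2.32,0],186],
  [[0,0,24],[-0.65,3.05,0],186],
  [[0,0,30],[-1.0,3.75,0],186],
])

```text
time: 14.08
eef_pos: [0.5264, 0.1687, 0.0927]
orientation: [0.636, 0.772, -0.001, -0.001]
wrist_force: [-2.6, -0.7, 2.6]
opening: 0.269
gripper_force: 1.4
```

>>> jog_arm([
  [[0,0,5],[-0.03,0.65,0],186],
  [[0,0,10],[-0.11,1.3,0],186],
  [[0,0,10],[-0.11,1.55,0],186],
  [[0,0,10],[-0.11,1.75,0],186],
  [[0,0,10],[-0.11,1.75,0],186],
])

```text
time: 14.7
eef_pos: [0.5436, 0.1713, 0.0925]
orientation: [0.699, 0.715, -0.001, -0.001]
wrist_force: [-5.9, 0.9, 2.9]
opening: 0.269
gripper_force: 2.6
```

>>> jog_arm([
  [[0,0,0],[0,0.2,0],186],
  [[0,0,0],[0,0.4,0],186],
  [[0,0,0],[0,0.4,0],186],
])

```text
time: 15.08
eef_pos: [0.5464, 0.1714, 0.0925]
orientation: [0.699, 0.715, -0.002, -0.002]
wrist_force: [-7.8, -0.3, 5.1]
opening: 0.327
gripper_force: 4.0
```

>>> jog_arm([
  [[0,0,0],[0,0,0],186],
  [[0,0,0],[0,0,0],186],
  [[0,0,0],[0,0,0],186],
], grip_force=20)

```text
time: 15.45
eef_pos: [0.5439, 0.1714, 0.0924]
orientation: [0.699, 0.715, -0.004, -0.004]
wrist_force: [-13.3, -0.4, 8.9]
opening: 0.273
gripper_force: 6.8
```

>>> jog_arm([
  [[0,0,0],[0,-0.5,0],170],
  [[0,0,0],[0,-0.5,0],120],
  [[0,0,0],[0,-0.5,0],100],
  [[0,0,0],[0,-0.5,-3],100],
  [[0,0,0],[0,-0.5,-8],100],
])

```text
time: 16.08
eef_pos: [0.5426, 0.1707, 0.1707]
orientation: [0.7, 0.714, -0.002, -0.001]
wrist_force: [0.8, -0.5, -0.4]
opening: 0.606
gripper_force: 0.0
```

>>> jog_arm([
  [[0,0,0],[0,-3,-4],50],
  [[0,0,0],[0,-8,-6],0],
  [[0,0,0],[0,-13,-6],0],
  [[0,0,0],[0,-18,-6],0],
  [[0,0,0],[0,-18,-6],0],
])

```text
time: 16.7
eef_pos: [0.3621, 0.1675, 0.2333]
orientation: [0.699, 0.715, 0.001, 0.001]
wrist_force: [-0.1, 0.3, 0.7]
opening: 0.996
gripper_force: 0.0
```

```bash
python3 - <<'E'
from h import *
import cv2
print(env.state()["eef_pos"],env.state()["wrist_force"])
a=env.snapshot("scene")[130:280,240:390];b=env.snapshot("side")[160:350,165:285]
cv2.imwrite("pics/f1.png",np.hstack([cv2.resize(a,(475,475),interpolation=cv2.INTER_CUBIC),cv2.resize(b,(300,475),interpolation=cv2.INTER_CUBIC)]))
E
```

```text
[0.36208472 0.16750382 0.23329043] [-0.11576412  0.28362036  0.71398267]
```

View pics/f1.png

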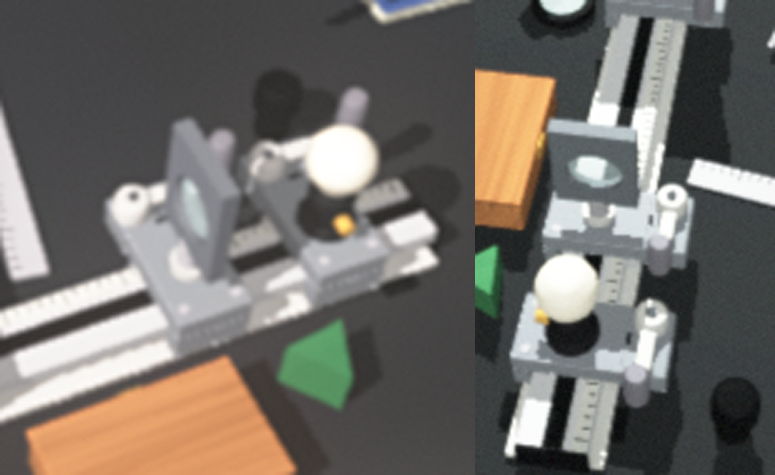

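```bash
python3 - <<'E'
from h import *
A=fixed("scene",304.4,179.6);B=fixed("side",212.2,209.6);print(tri(A,B),plane(A,.185),plane(B,.185))
for n,a,b in(("scene",(281,194.1),(324,181.2)),("side",(243.8,238.8),(235.8,286.4))):
    print(n,np.linalg.norm(plane(fixed(n,*b),.08)-plane(fixed(n,*a),.08)))
# frame bottom-left independent: knobs of both levers
for n,a,b in(("scene",(240+222/3.1667,130+139/3.1667),(240+353/3.1667,130+98/3.1667)),("side",(165+(660-475)/2.5,160+243/2.5),(165+(636-475)/2.5,160+376/2.5))):
    print(n,plane(fixed(n,*a),.115),plane(fixed(n,*b),.115))
E
```

```text
[0.6088775  0.11027286 0.18774786] [0.60801863 0.11217235 0.185     ] [0.60859983 0.1071552  0.185     ]
scene 0.12027717492820285
side 0.1231626111033849
scene [0.54332377 0.16812005 0.115     ] [0.5411266  0.28733855 0.115     ]
side [0.53997652 0.17083353 0.115     ] [0.53801139 0.29323341 0.115     ]
```

>>> jog_arm([
  [[0,0,0],[0,2,-5],0],
  [[0,0,0],[-0.5,7,-7],0],
  [[0,0,0],[-1,12,-7],0],
  [[0,0,0],[-1.5,17,-7],0],
  [[0,0,0],[-2,21,-7],0],
])

```text
time: 17.42
eef_pos: [0.5777, 0.151, 0.3006]
orientation: [0.7, 0.714, -0.001, -0.0]
wrist_force: [0.2, 0.0, 1.1]
opening: 1.002
gripper_force: 0.0
```

>>> jog_arm([
  [[0,0,0],[0,0,0],0],
  [[0,0,0],[0,0,0],0],
  [[0,0,0],[0,0,0],0],
])

```text
time: 17.8
eef_pos: [0.5736, 0.1519, 0.3032]
orientation: [0.7, 0.715, 0.001, 0.0]
wrist_force: [-0.4, -0.4, 0.4]
opening: 1.001
gripper_force: 0.0
```

```bash
python3 - <<'E'
from h import *
import cv2,pickle
s=env.state();w=env.snapshot("wrist");pickle.dump(s,open("s.pkl","wb"));cv2.imwrite("pics/wfull.png",w)
cv2.imwrite("pics/g1.png",cv2.resize(w[80:280,150:410],(780,600),interpolation=cv2.INTER_CUBIC))
print(s["eef_pos"])
E
```

```text
[0.57363934 0.1519379  0.30318246]
```

View pics/g1.png

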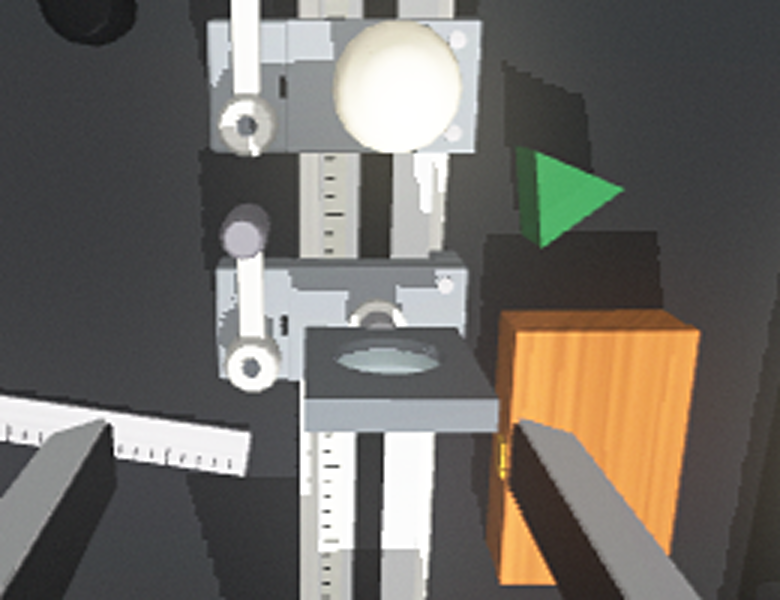

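```bash
python3 - <<'E'
from h import *
import pickle
s=pickle.load(open("s.pkl","rb"));T=wristT(s);c=env.calibration("wrist")
f=lambda u,v,z:plane(ray(c,T,150+u/3,80+v/3),z)
b=f(398,87,.13);t=f(400,414.5,.185);print(b,t,np.linalg.norm((b-t)[:2]))
for z in(.075,.08):
    p,q=f(251,368,z),f(246,125,z);print(p,q,np.linalg.norm(p-q))
print(f(302,414,.185)-f(498,414,.185), f(398,399,.185)-f(398,430,.185))
E
```

```text
[0.60773269 0.2352101  0.13      ] [0.60912739 0.11347608 0.185     ] 0.12174200625266358
[0.54363783 0.09287846 0.075     ] [0.54128667 0.21620285 0.075     ] 0.12334680533462124
[0.54398617 0.09462932 0.08      ] [0.54166388 0.21643963 0.08      ] 0.12183244528804149
[-0.07606694 -0.00155422  0.        ] [-6.58544681e-04  1.29452127e-02  5.55111512e-17]
```

```bash
python3 -c "
from rig import env
print(env.close_job())"
```

```text
the job is handed in; nothing more can be done
None
```

The lens carrier is locked with its lever fully home and the job is handed in; the lens stands about 121.7 mm from the bulb by the last wrist-camera check (120 mm wanted, ±5 mm), and I saw no contact with the glass, bulb, screen or loose items.

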